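# Load the steamer and open its water tank

## Task

Get the steamer ready for me: tip all five small potatoes out of the measuring cup into the steamer basket and stand the empty cup upright on the worktop. Then undo the water tank's filler cap - it is not marked which way it turns, so find out by trying either way - lift it off and finish while still holding it at least 5 cm above the tank, so that I can fill in the water. Leave the other things where they are.

Things in the scene. Friction and masses are not known exactly. Their poses are not given: they have to be found in the camera images.
- cup_center (a point): steel measuring cup, open at the top, holding five potatoes: 82 mm across the rim, 72 mm at the foot, 60 mm high, wall 3 mm, about 0.13 kg empty. Point on the cup's axis 30 mm above its underside; z is the cup's axis (up), x points along the handle, away from the cup
- cup_grip (a point): middle of the cup's straight black handle: a round bar 14 mm thick whose grip runs from 62 to 130 mm off the cup's axis, level, 52 mm above the cup's underside. This point is 95 mm from the cup's axis; same axes as the cup (x along the handle, away from the cup, z up)
- basket_mouth (a point): centre of the open mouth of the steamer's round steel basket, at rim height, 102 mm above the worktop. Mouth 141 mm across inside, narrowing to 113 mm at its floor, 51 mm below the rim. The steamer does not move; its x axis points from its front to the wall, y to the left towards its water tank. Wall cabinets hang 0.57 m above the worktop, their fronts just behind the basket: keep low here
- filler_neck (a point): centre of the rim of the filler neck on the tank, 128 mm above the worktop: a round collar 47 mm across and 10 mm high on the flat tank top (tank top 118 mm above the worktop; 132 mm by 66 mm, with the neck 22 mm nearer the front than its middle). Same axes as the steamer; the neck's centre lies 109 mm to the left of the basket's and 22 mm nearer the front
- cap_center (a point): black round ribbed cap on the neck, 48 mm across, 30 mm high, 0.06 kg; point on its axis 15 mm above its underside, z up. Its stem, 25 mm long with two lugs, locks in the neck as a bayonet: one way the cap stops dead after some 10 degrees, the other way it turns freely, is loose from 55 degrees on (stop at 100) and lifts straight out. Which way opens it varies and is not marked
- potato_1_center (a point): small new potato, about 23 mm thick and 25 mm long, 0.015 kg, loose in the cup; its centre
- potato_2_center (a point): small new potato, about 23 mm thick and 25 mm long, 0.015 kg, loose in the cup; its centre
- potato_3_center (a point): small new potato, about 23 mm thick and 25 mm long, 0.015 kg, loose in the cup; its centre
- potato_4_center (a point): small new potato, about 23 mm thick and 25 mm long, 0.015 kg, loose in the cup; its centre
- potato_5_center (a point): small new potato, about 23 mm thick and 25 mm long, 0.015 kg, loose in the cup; its centre
- spice_jar: round spice jar with a dark lid, 41 mm wide and 105 mm high, right of the steamer; a bystander; origin at its underside
- salt_shaker: glass salt shaker, 44 mm wide and 90 mm high; a bystander; origin at its underside
There are look-alikes about, which are no part of the job. Leave any turquoise look-alike of the part that bears cap_center alone.

How it is judged:
By the outcome, as a careful person would: the job done as asked, in the order asked, and still so for the second after the job is handed in, while the arm keeps its last pose, push and grip.
It also fails if it takes over 72 s, if anything falls off the work surface, if the arm or the gripper's body presses on something with over 40 N, if the wrist force passes 120 N, or if a joint passes its speed limit or range.

## Robot

A 6-joint arm with a two-finger parallel gripper is mounted at the origin on a cart in front of the work surface, level with it; the furniture and walls round the work are solid. World frame = base frame: x ahead of the robot, y to its left, z up, the work surface at z = 0. Lengths are in m, angles in rad, forces in N, time in s.
With the tool pointing down it reaches from about 0.3 to 0.775 m from the base axis. Payload 14.6 kg.
Tool frame: the origin (TCP) lies on the mounting face of the last link; the fingertips stand 199 mm ahead of it and the grasp point (between the pads) lies 180 mm ahead of it; z points along the fingers, y is the direction in which the jaws open and shut (so a half turn about z gives the same grasp; the last joint's range is limited). The gripper opens to 94 mm and grips with 3 to 60 N. Pads are 16 mm wide; open, the fingers measure 119 mm over their backs; the gripper's body (75 mm by 177 mm) begins 78 mm behind the grasp point.
Start: joints at [1.238, 0.3, 1.521, -0, 1.321, -0.067], TCP at [0.144, 0.531, 0.405] pointing down, gripper open.
Joint ranges: [-3.03, 3.03], [-0.79, 2.21], [0.23, 2.52], [-1.04, 4.18], [0, 3.07], [-2.55, 2.55]. Speed limits (rad/s): [2.22, 2.22, 2.57, 3.14, 3.14, 3.14].

## Interface

Orientations are given as a unit quaternion [x, y, z, w].
In Python, from bench import manip gives the robot as it stands. The module is installed in compiled form; this text tells all that it offers.
- The arm moves only by the tool carry_out, never from a script. Its argument "targets" is text: rows parted by semicolons, each of 4 numbers parted by spaces: the shift along the world's x, y, z in m, then the turn about the world's z in rad. In form: dx dy dz twist; .... A call has 1 to 10 rows; each row shifts and turns the pose as measured when the row begins; what a row does not reach is not made up. A row lasts 1/10 s, in which the tool goes at most 50 mm and 8.59 degrees, less where a joint would pass 70% of its speed; a pose out of reach is approached as far as the arm can. A call is refused whole if a number of a shift passes 0.05 or a number of a turn 0.15, either way. A call with a gripper value outside its range is refused whole. "gripper" is the opening, from 0 (shut) to 1 (fully open), set as the call begins (left out, the last holds). The fingers move at their own pace and stop on an object; "squeeze" is the grip in N (left out, the last holds). Time passes only in rows, so rows that do not move let the fingers close. It gives the time, the measured TCP pose, the force and the opening at its end, in the units of the state.
- manip.observe(): the state, without advancing time (a new reading comes with each control period).
- manip.capture(name): name is "scene" or "top" or "wrist"; returns a dict with "img" (384x512x3 uint8, blue, green, red), "fx", "fy", "cx", "cy" (pixels), "eye" and "attitude" of the camera in the world; the wrist camera has in their place "T_tool_cam" (4x4, takes a point from camera to tool coordinates, whose origin is the TCP and whose axes are the flange's). Camera axes: x right, y down, z forward; pixel columns grow to the right and rows downward; lengths in m; the calibration is good to about 2 mm. A picture is of the moment at which its call begins: read the wrist's pose just before it. There is no depth.
- manip.job_done(): hands the job in, once; it reports no verdict.
The state is a dict: "time_s": time; "q": joint angles; "dq": joint speeds; "joint_torque": joint torques, N m; "eef_pos": TCP position; "orientation": TCP orientation; "wrist_force": force on the tool from outside, world axes, zero at the start; "wrist_torque": the same for the moment, N m; "width": opening from 0.0 (shut) to 1.0 (fully open).
Only numpy, scipy, OpenCV 4.12 (cv2) and the standard library are available. Lean on these libraries where they do the work, as an engineer would, in place of code of your own. Each camera call takes 0.05 s, during which the arm holds its last target. There are 200 camera calls.

## Working session

There is one attempt and no reset: what is moved stays moved. The work goes in short steps, Python scripts to look and compute and a tool call to move; the robot and the scene stay as the last step left them, time stands still between calls to the robot, and variables do not carry over. Pictures are saved under pics/ and viewed, about 8 in all and at most 12, crops included, and the job is handed in when it is done.

Besides the shell and the picture viewer there is one more tool, called after "Emit:" as name(argument=value, ...) on one line, values as JSON. carry_out: Moves the arm, as the interface text tells. Its arguments: {"type":"object","properties":{"targets":{"type":"string"},"gripper":{"type":"number"},"squeeze":{"type":"number"}},"required":["targets"]}

```bash
mkdir -p pics; python3 - <<'E'
from bench import manip
import cv2
print(manip.observe())
for n in ("scene","top","wrist"):
    c=manip.capture(n); cv2.imwrite(f"pics/{n}0.png",c.pop("img")); print(n,c)
E
```

```text
{'time_s': 0.0, 'q': array([ 1.23840757e+00,  3.00480143e-01,  1.52158837e+00, -1.01121808e-05,
        1.32066635e+00, -6.66310021e-02]), 'dq': array([ 3.67363766e-04, -2.03610630e-03, -8.32756519e-04, -1.08079797e-03,
       -8.72862096e-06,  1.98602393e-04]), 'joint_torque': array([ 2.30516940e-03, -5.31812489e+01, -3.52731156e+01,  7.08895829e-02,
        2.45453732e-02, -1.42888407e-04]), 'eef_pos': array([0.14446232, 0.53065741, 0.40407815]), 'orientation': array([ 1.32486923e-01,  9.91184589e-01, -5.60746072e-04, -1.08385604e-04]), 'wrist_force': array([ 0.68754809,  0.37950045, -0.22213505]), 'wrist_torque': array([-0.02458785,  0.00428053,  0.01150813]), 'width': 0.9993120754018538}
scene {'fx': 447.61692884872707, 'fy': 447.61692884872707, 'cx': 259.0463689199381, 'cy': 180.20648639623025, 'eye': array([ 0.05768718, -0.97209761,  0.95162066]), 'attitude': array([ 0.89982378, -0.25727839,  0.08887708, -0.34091914])}
top {'fx': 455.939198286704, 'fy': 455.939198286704, 'cx': 255.11697620089024, 'cy': 198.73797461100608, 'eye': array([ 0.28198209, -0.33280974,  0.99370486]), 'attitude': array([ 0.70732075, -0.70164637,  0.05964051, -0.06190915])}
wrist {'fx': 346.2142475802243, 'fy': 346.2142475802243, 'cx': 253.47465899199057, 'cy': 191.69248644914364, 'T_tool_cam': array([[-7.68210989e-04, -9.70716879e-01, -2.40225207e-01,
         6.84518253e-02],
       [ 9.99998650e-01, -1.09462836e-03,  1.22536797e-03,
         5.77172283e-04],
       [-1.45244270e-03, -2.40223941e-01,  9.70716410e-01,
         2.06960449e-02],
       [ 0.00000000e+00,  0.00000000e+00,  0.00000000e+00,
         1.00000000e+00]])}
```

View pics/scene0.png

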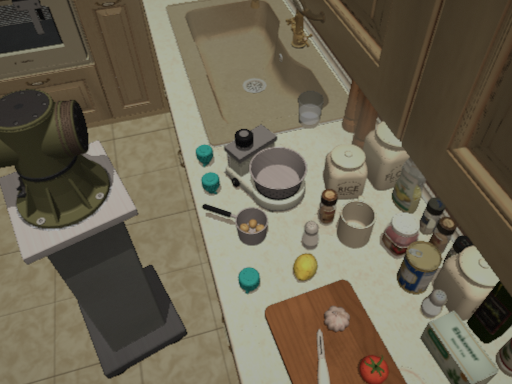

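View pics/top0.png

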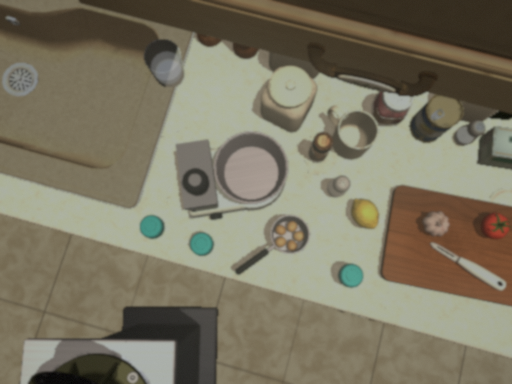

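The scene view shows the cup at (252,226) with its handle towards (205,208), the basket at (278,172), the black cap at (244,137), and turquoise decoys. In the top view the cup rim is at about (290,234), the handle tip at (237,271), the basket rim at (251,168) and the cap top at (196,181).

```bash
cat > h.py <<'E'
import numpy as np, cv2
from scipy.spatial.transform import Rotation as R
from bench import manip
def cam(n):
    s=manip.observe(); c=manip.capture(n)
    if n=="wrist":
        Rt=R.from_quat(s["orientation"]).as_matrix(); T=np.array(c["T_tool_cam"])
        c["R"]=Rt@T[:3,:3]; c["eye"]=s["eef_pos"]+Rt@T[:3,3]
    else: c["R"]=R.from_quat(c["attitude"]).as_matrix()
    return c
def ray(c,u,v):
    d=np.array([(u-c["cx"])/c["fx"],(v-c["cy"])/c["fy"],1.]); return c["R"]@d
def onz(c,u,v,z):
    d=ray(c,u,v); return c["eye"]+d*(z-c["eye"][2])/d[2]
def proj(c,p):
    q=c["R"].T@(np.array(p)-c["eye"]); return np.array([c["fx"]*q[0]/q[2]+c["cx"],c["fy"]*q[1]/q[2]+c["cy"]])
E
python3 - <<'E'
from h import *
c=cam("top")
for n,u,v,z in [("cup",290,234,.06),("handle tip",237,271,.052),("handle root",269,250,.052),("basket",251,168,.102),("cap",196,181,.158),("tankcorner TL",177,146,.118),("TR",210,140,.118),("BL",183,210,.118),("BR",217,205,.118),("jar",321,140,.105),("salt",341,184,.09)]:
    print(n,onz(c,u,v,z).round(3))
s=cam("scene")
for n,u,v,z in [("cup",252,219,.06),("tip",205,208,.052),("basket",278,168,.102),("cap",244,135,.158)]: print(n,onz(s,u,v,z).round(3))
cv2.imwrite("pics/top_crop.png",cv2.resize(c["img"][120:290,150:380],None,fx=3.4,fy=3.4,interpolation=cv2.INTER_CUBIC))
E
```

```text
cup [ 0.371 -0.401  0.06 ]
handle tip [ 0.296 -0.293  0.052]
handle root [ 0.339 -0.359  0.052]
basket [ 0.5   -0.321  0.102]
cap [ 0.46  -0.218  0.158]
tankcorner TL [ 0.54  -0.173  0.118]
TR [ 0.552 -0.238  0.118]
BL [ 0.411 -0.189  0.118]
BR [ 0.421 -0.255  0.118]
jar [ 0.558 -0.462  0.105]
salt [ 0.471 -0.503  0.09 ]
cup [ 0.374 -0.398  0.06 ]
tip [ 0.294 -0.299  0.052]
basket [ 0.5   -0.321  0.102]
cap [ 0.46  -0.219  0.158]
```

View pics/top_crop.png

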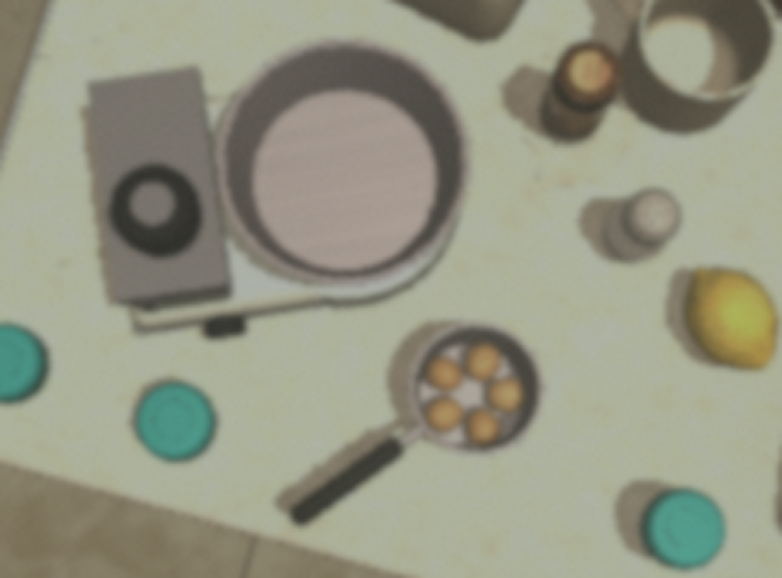

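The crop agrees with the coarse view: five potatoes in the cup, and only the black cap sits on the tank. Both cameras match to about 5 mm. I get the cup at (.373,-.400), its handle at 126°, the basket at (.500,-.321), the cap at (.460,-.218) and the steamer yaw at about 7°.

The tool can't tilt. So I plan to grip the handle across its axis, let the cup pivot in the jaws at low squeeze inside the basket, then clamp hard. First I'll arc over to the handle.

```bash
python3 - <<'E'
import numpy as np
n=26; a=np.radians(np.linspace(74.8,-45.5,n+1)); r=np.linspace(.55,.452,n+1)
p=np.c_[r*np.cos(a),r*np.sin(a)]
d=np.diff(p,axis=0)
for k in range(0,n,9): print("; ".join("%.3f %.3f 0 -0.147"%tuple(x) for x in d[k:k+9]))
E
```

```text
0.041 -0.017 0 -0.147; 0.039 -0.020 0 -0.147; 0.037 -0.023 0 -0.147; 0.035 -0.026 0 -0.147; 0.033 -0.028 0 -0.147; 0.030 -0.031 0 -0.147; 0.027 -0.033 0 -0.147; 0.024 -0.035 0 -0.147; 0.021 -0.036 0 -0.147
0.018 -0.038 0 -0.147; 0.015 -0.039 0 -0.147; 0.012 -0.039 0 -0.147; 0.008 -0.040 0 -0.147; 0.005 -0.040 0 -0.147; 0.002 -0.040 0 -0.147; -0.002 -0.040 0 -0.147; -0.005 -0.039 0 -0.147; -0.008 -0.038 0 -0.147
-0.011 -0.037 0 -0.147; -0.014 -0.036 0 -0.147; -0.017 -0.035 0 -0.147; -0.019 -0.033 0 -0.147; -0.022 -0.031 0 -0.147; -0.024 -0.029 0 -0.147; -0.026 -0.027 0 -0.147; -0.028 -0.024 0 -0.147
```

Emit:
carry_out(targets="0.041 -0.017 0 -0.147; 0.039 -0.020 0 -0.147; 0.037 -0.023 0 -0.147; 0.035 -0.026 0 -0.147; 0.033 -0.028 0 -0.147; 0.030 -0.031 0 -0.147; 0.027 -0.033 0 -0.147; 0.024 -0.035 0 -0.147; 0.021 -0.036 0 -0.147", gripper=0.5)

```text
time_s: 1.15
eef_pos: [0.4379, 0.2738, 0.4031]
orientation: [0.722, 0.692, -0.0, -0.001]
wrist_force: [0.6, 0.0, -0.9]
width: 0.497
```

Emit:
carry_out(targets="0.018 -0.038 0 -0.147; 0.015 -0.039 0 -0.147; 0.012 -0.039 0 -0.147; 0.008 -0.040 0 -0.147; 0.005 -0.040 0 -0.147; 0.002 -0.040 0 -0.147; -0.002 -0.040 0 -0.147; -0.005 -0.039 0 -0.147; -0.008 -0.038 0 -0.147")

```text
time_s: 2.05
eef_pos: [0.4848, -0.0948, 0.4024]
orientation: [0.996, 0.09, -0.0, -0.001]
wrist_force: [0.6, -0.1, 0.5]
width: 0.498
```

Emit:
carry_out(targets="-0.011 -0.037 0 -0.147; -0.014 -0.036 0 -0.147; -0.017 -0.035 0 -0.147; -0.019 -0.033 0 -0.147; -0.022 -0.031 0 -0.147; -0.024 -0.029 0 -0.147; -0.026 -0.027 0 -0.147; -0.028 -0.024 0 -0.147")

```text
time_s: 2.85
eef_pos: [0.3167, -0.3578, 0.4019]
orientation: [0.873, -0.488, 0.0, -0.001]
wrist_force: [0.4, -0.2, 0.5]
width: 0.501
```

```bash
python3 - <<'E'
from h import *
c=cam("wrist"); print(manip.observe()["q"].round(2))
for n,p in [("cup",(.373,-.400,.06)),("tip",(.296,-.295,.052)),("root",(.336,-.350,.052))]: print(n,proj(c,p).round(0))
cv2.imwrite("pics/w1.png",c["img"]); np.savez("w1.npz",**{k:c[k] for k in("R","eye","fx","fy","cx","cy")})
E
```

```text
[-0.93  0.14  1.72  0.    1.28  1.67]
cup [227. 111.]
tip [241. 242.]
root [234. 176.]
```

View pics/w1.png

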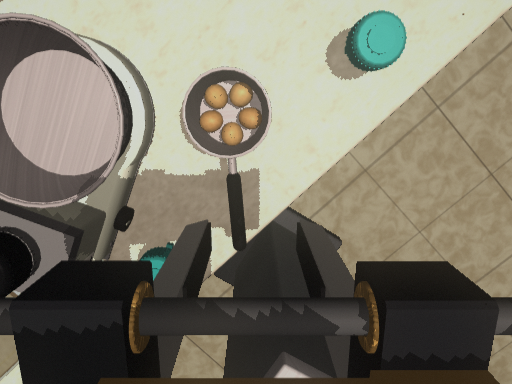

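The close view puts the cup rim centre at (227,112) and the handle from (234,173) to its end at (240,249), within a few pixels of the prediction.

```bash
python3 - <<'E'
from h import *
c=dict(np.load("w1.npz"))
A=onz(c,227,112,.06)[:2];B=onz(c,240,247,.052)[:2]; print(A,B,np.linalg.norm(B-A))
u=(B-A)/np.linalg.norm(B-A); g=A+.09*u; s=manip.observe()
x=R.from_quat(s["orientation"]).as_matrix()[:,1]; ya=np.degrees(np.arctan2(x[1],x[0])); ha=np.degrees(np.arctan2(u[1],u[0]))
print("grip",g,"move",g-s["eef_pos"][:2],"yang",ya,"handle",ha,"turn",np.radians(ha+90-360-ya))
E
```

```text
[ 0.37239124 -0.39888605] [ 0.29353024 -0.28954645] 0.1348117387914313
grip [ 0.31974382 -0.32589119] move [0.00590661 0.03426296] yang -149.16137256511882 handle 125.80096347798117 turn 0.08660910254248191
```

Emit:
carry_out(targets="0.006 0.034 -0.01 0.086; 0 0 -0.04 0; 0 0 -0.04 0; 0 0 0 0", gripper=0.35)

```text
time_s: 3.3
eef_pos: [0.3177, -0.3265, 0.3106]
orientation: [0.889, -0.457, 0.002, 0.0]
wrist_force: [0.2, -0.2, 0.2]
width: 0.35
```

```bash
python3 - <<'E'
from h import *
s=manip.observe(); y=R.from_quat(s["orientation"]).as_matrix()[:,1]
print(s["eef_pos"],np.degrees(np.arctan2(y[1],y[0])),s["width"])
E
```

```text
[ 0.3177189  -0.32650945  0.31062681] -144.42963032766622 0.3502534468172269
```

Emit:
carry_out(targets="0.002 0.001 -0.035 0; 0 0 -0.03 0; 0 0 -0.012 0; 0 0 0 0")

```text
time_s: 3.7
eef_pos: [0.3213, -0.3271, 0.2372]
orientation: [0.889, -0.457, 0.004, 0.002]
wrist_force: [0.6, 0.1, 0.3]
width: 0.348
```

Emit:
carry_out(targets="0 0 0 0; 0 0 0 0; 0 0 0 0; 0 0 0 0; 0 0 0 0; 0 0 0 0", gripper=0, squeeze=60)

```text
time_s: 4.3
eef_pos: [0.3222, -0.3283, 0.2427]
orientation: [0.889, -0.457, 0.007, 0.003]
wrist_force: [0.8, -0.8, -1.3]
width: 0.133
```

Emit:
carry_out(targets="0 0 0.01 0; 0 0 0.015 0; 0 0 0 0; 0 0 0 0")

```text
time_s: 4.7
eef_pos: [0.322, -0.328, 0.2693]
orientation: [0.889, -0.457, 0.007, 0.003]
wrist_force: [1.0, -0.1, -1.7]
width: 0.132
```

```bash
python3 - <<'E'
from h import *
c=cam("wrist");cv2.imwrite("pics/w2.png",c["img"]); print(manip.observe()["wrist_torque"])
E
```

```text
[0.16739779 0.19951494 0.0586221 ]
```

View pics/w2.png

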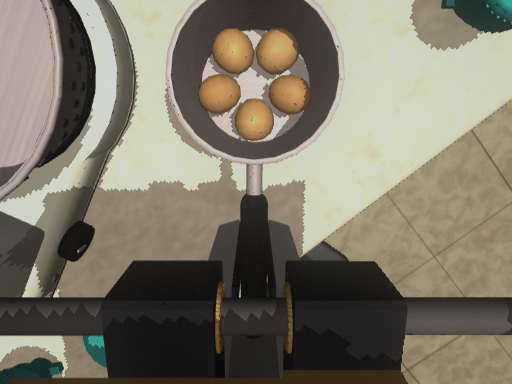

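The cup is lifted level with all five potatoes in it, but the bar sits low in the pads because the tool drifted up about 8 mm. I'll set it down and regrip deeper.

Emit:
carry_out(targets="0 0 -0.015 0; 0 0 -0.012 0; 0 0 0 0")

```text
time_s: 5.05
eef_pos: [0.322, -0.3281, 0.2408]
orientation: [0.889, -0.457, 0.007, 0.003]
wrist_force: [0.5, -1.4, -0.5]
width: 0.134
```

Emit:
carry_out(targets="0 0 0 0; 0 0 0 0; 0 0 0 0; 0 0 -0.006 0; 0 0 -0.006 0", gripper=0.35)

```text
time_s: 5.55
eef_pos: [0.3224, -0.3285, 0.2296]
orientation: [0.889, -0.457, 0.008, 0.003]
wrist_force: [-0.5, 0.2, 0.2]
width: 0.35
```

Emit:
carry_out(targets="0 0 -0.002 0; 0 0 0 0; 0 0 0 0; 0 0 0 0; 0 0 0 0; 0 0 0 0", gripper=0, squeeze=60)

```text
time_s: 6.15
eef_pos: [0.3223, -0.3284, 0.2265]
orientation: [0.889, -0.457, 0.008, 0.003]
wrist_force: [-0.9, 0.2, -1.4]
width: 0.133
```

Emit:
carry_out(targets="0 0 0.01 0; 0 0 0.025 0; 0 0 0.035 0; 0 0 0.04 0; 0 0 0.01 0; 0 0 0 0")

```text
time_s: 6.75
eef_pos: [0.3213, -0.327, 0.3524]
orientation: [0.889, -0.457, 0.006, 0.002]
wrist_force: [-0.5, 0.5, -2.7]
width: 0.133
```

```bash
python3 - <<'E'
from h import *
s=manip.observe(); y=R.from_quat(s["orientation"]).as_matrix()[:,1]
print(s["eef_pos"],np.degrees(np.arctan2(y[1],y[0])),s["width"],s["q"],s["wrist_torque"])
# plan: handle -> 200deg, cup centre 10 mm short of basket centre
ang=np.degrees(np.arctan2(y[1],y[0]))+360-90; u=np.array([np.cos(np.radians(200)),np.sin(np.radians(200))])
print("handle",ang,"turn",np.radians(200-ang),"pivot",np.array([.5,-.321])+u*.09)
E
```

```text
[ 0.32125098 -0.32703526  0.35239232] -144.40675032154792 0.13342272918259832 [-8.74336059e-01  1.47973528e-01  1.83550066e+00  6.47560818e-04
  1.14567863e+00  1.64578321e+00] [ 0.15976398  0.27999493 -0.00177048]
handle 125.59324967845208 turn 1.2986427788203607 pivot [ 0.41542766 -0.35178181]
```

Emit:
carry_out(targets="0.009 -0.0025 0 0.13; 0.009 -0.0025 0 0.13; 0.009 -0.0025 0 0.13; 0.009 -0.0025 0 0.13; 0.009 -0.0025 0 0.13; 0.009 -0.0025 0 0.13; 0.009 -0.0025 0 0.13; 0.009 -0.0025 0 0.13; 0.009 -0.0025 0 0.13; 0.009 -0.0025 0 0.13")

```text
time_s: 7.75
eef_pos: [0.4126, -0.3514, 0.3369]
orientation: [0.98, 0.199, -0.004, -0.007]
wrist_force: [0.3, -0.3, -2.3]
width: 0.131
```

```bash
python3 - <<'E'
from h import *
s=manip.observe(); y=R.from_quat(s["orientation"]).as_matrix()[:,1]
a=np.degrees(np.arctan2(y[1],y[0]));u=np.array([np.cos(np.radians(a-90)),np.sin(np.radians(a-90))])
p=s["eef_pos"]; t=np.array([.5,-.321])+u*.09
print(p,a-90,"to go",t-p[:2],s["wrist_torque"],s["wrist_force"])
c=cam("wrist");cv2.imwrite("pics/w3.png",c["img"])
for z in (.06,.102): print(proj(c,(.5,-.321,z)))
E
```

```text
[ 0.41260318 -0.35136731  0.33685899] -157.09357058869915 to go [ 0.00449406 -0.00466314] [-0.09938879  0.30287872  0.0151789 ] [ 0.29212678 -0.28531832 -2.29703379]
[268.09269632  72.57034777]
[269.89324845  66.09076289]
```

View pics/w3.png

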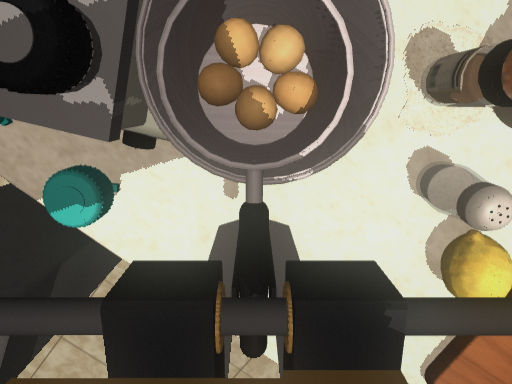

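The cup is centred over the basket mouth (basket about (268,70)) with its potatoes. I'll lower it in with the handle over the front rim.

Emit:
carry_out(targets="0.0045 -0.0047 -0.01 0; 0 0 -0.015 0; 0 0 -0.012 0; 0 0 -0.006 0")

```text
time_s: 8.2
eef_pos: [0.4175, -0.3564, 0.2871]
orientation: [0.98, 0.197, -0.005, -0.009]
wrist_force: [0.6, 0.2, -2.0]
width: 0.132
```

Emit:
carry_out(targets="0 0 0 0; 0 0 0 0; 0 0 0 0; 0 0 0 0", squeeze=6)

```text
time_s: 8.6
eef_pos: [0.4175, -0.3565, 0.2869]
orientation: [0.981, 0.196, -0.005, -0.009]
wrist_force: [0.5, -0.0, -1.0]
width: 0.147
```

```bash
python3 - <<'E'
from h import *
s=manip.observe(); print(s["wrist_torque"],s["wrist_force"],s["eef_pos"])
c=cam("wrist");cv2.imwrite("pics/w4.png",c["img"])
E
```

```text
[0.03006917 0.06735541 0.02379808] [ 0.47148495 -0.04480041 -1.01725884] [ 0.41746418 -0.35654552  0.2869439 ]
```

View pics/w4.png

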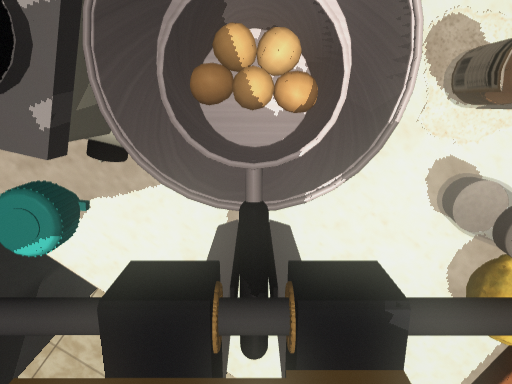

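At 6 N the cup pivots: its far foot edge now rests in the basket and the potatoes have rolled to the far side. I'll raise the handle along an arc about that edge.

Emit:
carry_out(targets="0.0065 0.0027 0.011 0; 0.0065 0.0027 0.011 0; 0.0115 0.005 0.0125 0; 0.0115 0.005 0.0125 0; 0.0143 0.006 0.009 0; 0.0143 0.006 0.009 0; 0 0 0 0")

```text
time_s: 9.35
eef_pos: [0.4867, -0.3264, 0.362]
orientation: [0.981, 0.196, -0.003, -0.006]
wrist_force: [-0.7, -0.5, -2.2]
width: 0.143
```

```bash
python3 - <<'E'
from h import *
s=manip.observe(); print(s["wrist_torque"],s["wrist_force"],s["eef_pos"],s["width"])
c=cam("wrist")["img"];d=cam("scene")["img"][110:240,180:354]
o=np.hstack([cv2.resize(c,None,fx=.78,fy=.78),cv2.resize(d,(400,300))])
cv2.imwrite("pics/w5.png",o)
E
```

```text
[-0.09320589  0.21470756 -0.0165647 ] [-0.68780942 -0.5414582  -2.18199649] [ 0.48666686 -0.32639122  0.36199857] 0.14287400538198824
```

View pics/w5.png

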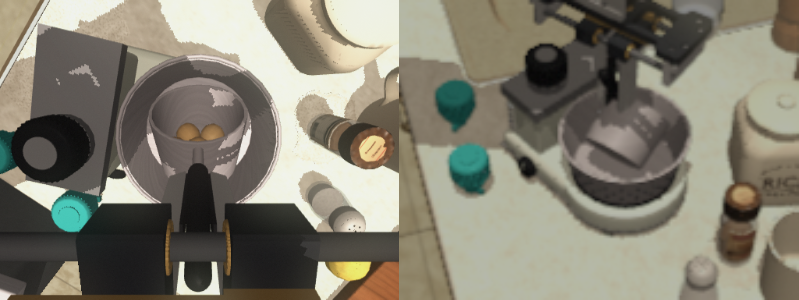

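The cup is tilted about 40° and held by friction, with the potatoes at its lip and everything inside the basket. I'll relax the grip to 3 N so it swings down.

Emit:
carry_out(targets="0 0 0 0; 0 0 0 0; 0 0 0 0; 0 0 0 0", squeeze=3)

```text
time_s: 9.85
eef_pos: [0.4837, -0.3279, 0.3591]
orientation: [0.981, 0.195, -0.005, -0.008]
wrist_force: [1.1, 1.0, -2.6]
width: 0.148
```

```bash
python3 - <<'E'
from h import *
s=manip.observe(); print(s["wrist_torque"],s["wrist_force"],s["eef_pos"],s["width"])
E
```

```text
[-0.04783432  0.15707068  0.0202696 ] [ 1.10642566  1.02078774 -2.58574463] [ 0.48369418 -0.32788874  0.35905112] 0.14772061409221646
```

Emit:
carry_out(targets="0.008 0.0035 0.007 0; 0.008 0.0035 0.007 0; 0.008 0.0035 0.007 0; 0 0 0 0; 0 0 0 0; 0 0 0 0; 0 0 0 0")

```text
time_s: 10.55
eef_pos: [0.5101, -0.3162, 0.3822]
orientation: [0.981, 0.195, -0.004, -0.008]
wrist_force: [0.6, -0.5, -2.5]
width: 0.149
```

```bash
python3 - <<'E'
from h import *
s=manip.observe(); print(s["wrist_torque"],s["wrist_force"],s["eef_pos"],s["width"])
c=cam("wrist")["img"]
cv2.imwrite("pics/w6.png",c)
h=cv2.cvtColor(c,cv2.COLOR_BGR2HSV); m=cv2.inRange(h,(10,90,80),(22,200,255)); n,_,st,ce=cv2.connectedComponentsWithStats(m)
print([(st[i,4],ce[i].round()) for i in range(1,n) if st[i,4]>60])
E
```

```text
[-0.03551521  0.17178748  0.00929289] [ 0.63143215 -0.49502646 -2.50831058] [ 0.51005293 -0.31620542  0.38216473] 0.14869534829595454
[(np.int32(564), array([50., 71.])), (np.int32(664), array([254., 177.])), (np.int32(272), array([422., 194.])), (np.int32(1627), array([459., 215.])), (np.int32(301), array([214., 321.])), (np.int32(314), array([293., 322.])), (np.int32(350), array([419., 344.])), (np.int32(2434), array([485., 363.])), (np.int32(748), array([271., 379.])), (np.int32(266), array([397., 377.]))]
```

```bash
python3 - <<'E'
from h import *
c=cv2.imread("pics/w6.png");d=cam("scene")["img"][110:240,180:354]
cv2.imwrite("pics/w6b.png",np.hstack([cv2.resize(c,None,fx=.78,fy=.78),cv2.resize(d,(400,300))]))
E
```

```text
(no output)
```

View pics/w6b.png

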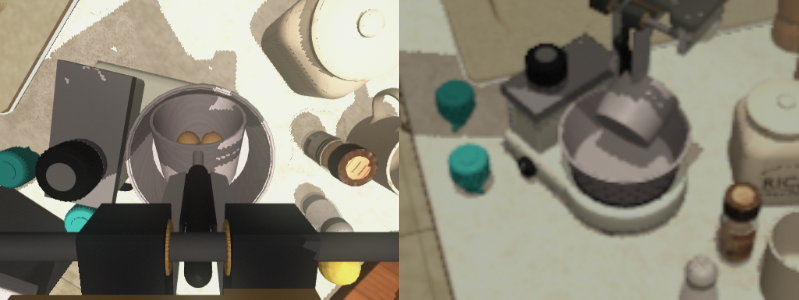

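The cup stays at about 45° even at 3 N, so pad friction holds whatever angle it is given. I'll lower it with its lip against the far inner wall and floor of the basket and turn it over by moving the handle.

Emit:
carry_out(targets="-0.0193 -0.0082 -0.006 0; -0.0193 -0.0082 -0.006 0; 0 0 -0.01 0; 0 0 -0.008 0; 0 0 0 0", squeeze=5)

```text
time_s: 11.15
eef_pos: [0.4706, -0.3331, 0.3518]
orientation: [0.981, 0.194, -0.003, -0.007]
wrist_force: [-0.9, 0.2, -0.9]
width: 0.146
```

Emit:
carry_out(targets="0.010 0.0043 0.0045 0; 0.010 0.0043 0.0045 0; 0.0124 0.0053 0 0; 0.0124 0.0053 0 0; 0 0 0 0")

```text
time_s: 11.65
eef_pos: [0.5212, -0.3109, 0.3613]
orientation: [0.981, 0.195, -0.003, -0.007]
wrist_force: [-0.6, -0.3, -1.6]
width: 0.15
```

```bash
python3 - <<'E'
from h import *
s=manip.observe(); p=s["eef_pos"]; y=R.from_quat(s["orientation"]).as_matrix()[:,1];a=np.arctan2(y[1],y[0])+np.pi/2;d=np.array([np.cos(a),np.sin(a)])
print(s["wrist_torque"],s["wrist_force"],p,s["width"],np.degrees(a),"d",d@(p[:2]-[.5,-.321]),"lat",d[0]*(p[1]+.321)-d[1]*(p[0]-.5),"bar z",p[2]-.1745)
E
```

```text
[-0.20018403  0.1424062   0.06540341] [-0.6303442  -0.34616802 -1.58012598] [ 0.52123519 -0.31089158  0.36129239] 0.14991755468735338 22.51533413569411 d 0.023487407540946307 lat 0.0012063176766356938 bar z 0.18679238995714148
```

Emit:
carry_out(targets="0.012 0.005 -0.005 0; 0.010 0.0043 0 0; 0.0101 0.0043 0 0; 0.0101 0.0043 -0.001 0; 0.006 0.0025 -0.001 0; 0 0 0 0")

```text
time_s: 12.25
eef_pos: [0.5741, -0.2882, 0.3529]
orientation: [0.981, 0.196, -0.004, -0.007]
wrist_force: [-0.8, -0.5, -0.6]
width: 0.145
```

```bash
python3 - <<'E'
from h import *
s=manip.observe(); p=s["eef_pos"]; y=R.from_quat(s["orientation"]).as_matrix()[:,1];a=np.arctan2(y[1],y[0])+np.pi/2;d=np.array([np.cos(a),np.sin(a)])
print(s["wrist_torque"],s["wrist_force"],p,s["width"],np.degrees(a),"d",d@(p[:2]-[.5,-.321]),"lat",d[0]*(p[1]+.321)-d[1]*(p[0]-.5),"bar z",p[2]-.1745)
c=cam("wrist")["img"];d=cam("scene")["img"][110:240,180:354]
cv2.imwrite("pics/w7.png",np.hstack([cv2.resize(c,None,fx=.78,fy=.78),cv2.resize(d,(400,300))]))
E
```

```text
[-0.11766663  0.10950893 -0.03829936] [-0.84294457 -0.53361626 -0.56842548] [ 0.57412528 -0.2882214   0.35289009] 0.14460984283957232 22.552720917170664 d 0.08102838539071863 lat 0.001842403804301597 bar z 0.17839009488315027
```

View pics/w7.png

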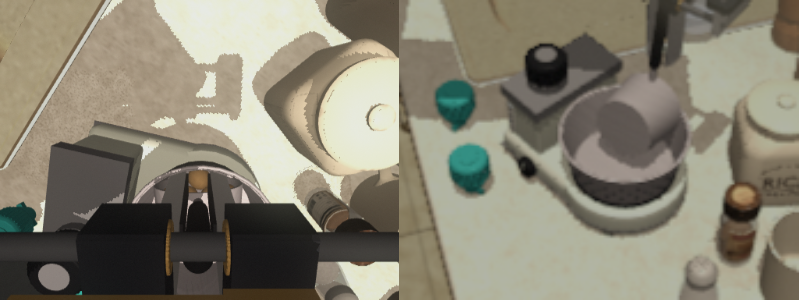

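The cup has turned past horizontal: its foot faces the front and up, the handle is near vertical, and a potato is out at the far wall. I'll clamp hard to keep the angle and back off so the rest slide out.

Emit:
carry_out(targets="0 0 0 0; 0 0 0 0; -0.008 -0.0035 0.004 0; -0.008 -0.0035 0.004 0; -0.008 -0.0035 0.004 0; -0.008 -0.0035 0.004 0; 0 0 0 0; 0 0 0 0", squeeze=60)

```text
time_s: 13.15
eef_pos: [0.5368, -0.3051, 0.372]
orientation: [0.981, 0.194, -0.003, -0.007]
wrist_force: [-0.3, 0.9, -1.9]
width: 0.131
```

Emit:
carry_out(targets="0 0 0.015 0; 0 0 0.015 0; 0 0 0.015 0; 0 0 0.015 0; 0 0 0 0; 0 0 0 0; 0 0 0 0")

```text
time_s: 13.85
eef_pos: [0.5377, -0.304, 0.4376]
orientation: [0.981, 0.195, -0.003, -0.006]
wrist_force: [-0.8, -1.0, -1.5]
width: 0.132
```

```bash
python3 - <<'E'
from h import *
s=manip.observe(); p=s["eef_pos"]; y=R.from_quat(s["orientation"]).as_matrix()[:,1];a=np.arctan2(y[1],y[0])+np.pi/2;d=np.array([np.cos(a),np.sin(a)])
print(s["q"],s["wrist_torque"],s["wrist_force"],p,s["width"],np.degrees(a),"d",d@(p[:2]-[.5,-.321]),"bar z",p[2]-.1745)
c=cam("wrist")["img"];d=cam("scene")["img"][110:240,180:354];e=cam("top")["img"][120:270,160:360]
cv2.imwrite("pics/w8.png",np.hstack([cv2.resize(e,(400,300)),cv2.resize(d,(400,300))]))
cv2.imwrite("pics/w8w.png",c)
h=cv2.cvtColor(e,cv2.COLOR_BGR2HSV); m=cv2.inRange(h,(8,70,80),(24,220,255)); n,_,st,ce=cv2.connectedComponentsWithStats(m)
print([(st[i,4],ce[i].round()) for i in range(1,n) if st[i,4]>10])
E
```

```text
[-0.5744873   0.43468028  1.26230096  0.0056891   1.45729051  0.60329985] [ 0.02407729  0.03521272 -0.03546748] [-0.82152869 -0.97785085 -1.52428163] [ 0.53766581 -0.30396073  0.43763046] 0.13243385306865307 22.477799181113596 d 0.041318803939313316 bar z 0.2631304565782987
[(np.int32(261), array([163.,  21.])), (np.int32(34), array([158.,  35.])), (np.int32(49), array([69., 47.])), (np.int32(182), array([196.,  91.]))]
```

Emit:
carry_out(targets="-0.016 -0.007 0 0; -0.016 -0.007 0 0; -0.016 -0.007 0 0; 0 0 0 0; 0 0 0 0; 0 0 0 0")

```text
time_s: 14.6
eef_pos: [0.489, -0.3252, 0.4346]
orientation: [0.981, 0.195, -0.004, -0.008]
wrist_force: [0.3, -0.2, -0.2]
width: 0.132
```

```bash
python3 - <<'E'
from h import *
s=manip.observe(); p=s["eef_pos"]; print(p,s["wrist_force"],s["wrist_torque"])
c=cam("wrist")["img"];d=cam("scene")["img"][110:240,180:354];e=cam("top")["img"][120:270,160:360]
cv2.imwrite("pics/w9.png",np.vstack([np.hstack([cv2.resize(e,(400,300)),cv2.resize(d,(400,300))]),np.hstack([cv2.resize(c,(400,300)),cv2.resize(c[0:220,110:404],(400,300))])]))
E
```

```text
[ 0.48899778 -0.32523482  0.43455024] [ 0.26664079 -0.17268206 -0.16383172] [-0.05294851  0.05867064 -0.02002694]
```

View pics/w9.png

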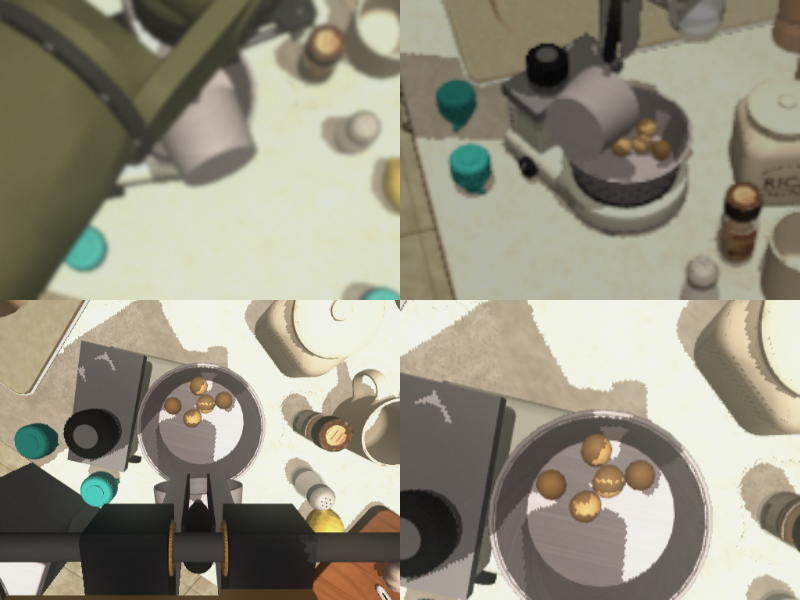

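The view shows all five potatoes on the basket floor and the held cup clear, foot up and forward. To right the cup I'll dip it just below the front rim, catch its underside on the rim and draw the handle forward, so it rotates back up.

Emit:
carry_out(targets="0.0125 0.0053 0 0; 0.0125 0.0053 0 0; 0 0 -0.018 0; 0 0 -0.018 0; 0 0 -0.012 0; 0 0 -0.003 0; 0 0 0 0")

```text
time_s: 15.45
eef_pos: [0.5208, -0.3107, 0.3818]
orientation: [0.98, 0.197, -0.004, -0.008]
wrist_force: [-0.3, -0.1, -0.8]
width: 0.129
```

```bash
cat > st.py <<'E'
from h import *
s=manip.observe(); p=s["eef_pos"]; y=R.from_quat(s["orientation"]).as_matrix()[:,1];a=np.arctan2(y[1],y[0])+np.pi/2;d=np.array([np.cos(a),np.sin(a)])
print("F",s["wrist_force"].round(2),"T",s["wrist_torque"].round(3),p.round(4),s["width"].round(3),np.degrees(a).round(1),"d",(d@(p[:2]-[.5,-.321])).round(4),"lat",(d[0]*(p[1]+.321)-d[1]*(p[0]-.5)).round(4),"barz",(p[2]-.1745).round(4))
E
python3 st.py
```

```text
Traceback (most recent call last):
  File "st.py", line 3, in <module>
    print("F",s["wrist_force"].round(2),"T",s["wrist_torque"].round(3),p.round(4),s["width"].round(3),np.degrees(a).round(1),"d",(d@(p[:2]-[.5,-.321])).round(4),"lat",(d[0]*(p[1]+.321)-d[1]*(p[0]-.5)).round(4),"barz",(p[2]-.1745).round(4))
                                                                                  ^^^^^^^^^^^^^^^^
AttributeError: 'float' object has no attribute 'round'
```

Emit:
carry_out(targets="-0.0129 -0.0054 0 0; -0.0129 -0.0054 0.001 0; -0.0129 -0.0054 0.005 0; -0.0147 -0.0061 0.0045 0; -0.0147 -0.0061 0.0045 0; 0 0 0 0", squeeze=5)

```text
time_s: 16.05
eef_pos: [0.4458, -0.342, 0.4019]
orientation: [0.981, 0.196, -0.002, -0.006]
wrist_force: [1.4, -0.3, 0.5]
width: 0.005
```

```bash
sed -i 's/s\["width"\].round(3)/round(s["width"],3)/' st.py; python3 st.py
```

```text
F [ 1.38 -0.35  0.46] T [-0.038  0.17  -0.012] [ 0.4458 -0.342   0.4019] 0.005 22.6 d -0.0581 lat 0.0015 barz 0.2274
```

The grip slipped off the handle (width about 0). I'll back off up and forward to look before mending it.

Emit:
carry_out(targets="0 0 0.02 0; -0.02 -0.008 0.02 0; -0.02 -0.008 0 0; -0.02 -0.008 0 0; -0.02 -0.008 0 0; -0.02 -0.008 0 0; 0 0 0 0")

```text
time_s: 16.75
eef_pos: [0.3409, -0.3832, 0.4453]
orientation: [0.981, 0.196, -0.001, -0.004]
wrist_force: [0.2, -0.4, -0.4]
width: 0.005
```

```bash
python3 st.py; python3 - <<'E'
from h import *
w=cam("wrist");s=cam("scene");t=cam("top")
np.savez("w10.npz",**{k:w[k] for k in("R","eye","fx","fy","cx","cy")})
np.savez("s10.npz",**{k:s[k] for k in("R","eye","fx","fy","cx","cy")})
cv2.imwrite("pics/w10w.png",w["img"]);cv2.imwrite("pics/w10s.png",s["img"]);cv2.imwrite("pics/w10t.png",t["img"])
a=cv2.resize(w["img"][:300,100:500],(400,300));b=cv2.resize(s["img"][110:260,190:390],(400,300));c=cv2.resize(t["img"][100:280,150:390],(400,300))
cv2.imwrite("pics/w10.png",np.vstack([np.hstack([a,b]),np.hstack([c,cv2.resize(w["img"],(400,300))])]))
E
```

```text
F [ 0.17 -0.43 -0.4 ] T [-0.04   0.171 -0.021] [ 0.3409 -0.3832  0.4453] 0.005 22.6 d -0.1707 lat 0.0037 barz 0.2708
```

View pics/w10.png

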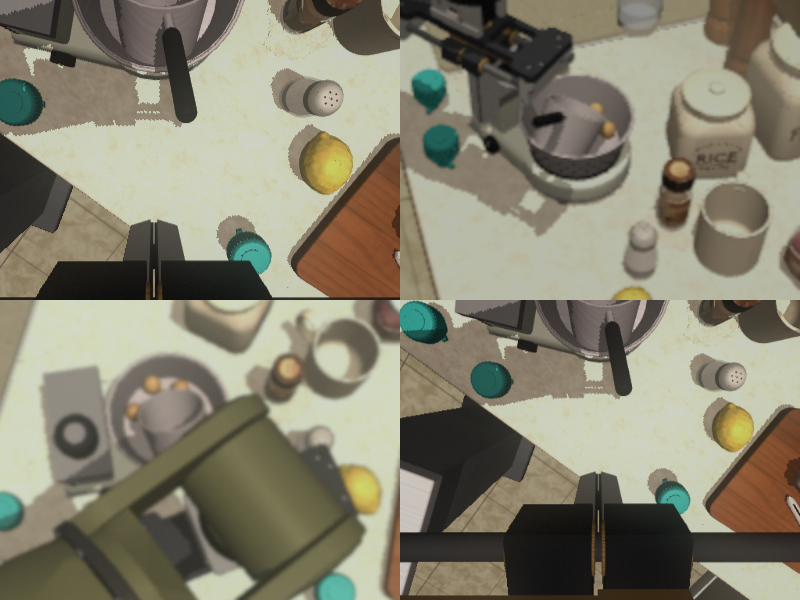

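The cup dropped back into the basket, tilted with its mouth up and to the rear and its handle leaning out over the front rim. In the wrist image the handle runs from about (270,30) to (286,115), in the scene image from about (271,166) to (257,171). I'll triangulate it from the two.

```bash
cat > tri.py <<'E'
from h import *
def ends(img,box,th):
    x0,x1,y0,y1=box; g=img[y0:y1,x0:x1].max(2); m=(g<th).astype(np.uint8)
    n,l,st,ce=cv2.connectedComponentsWithStats(m); k=1+np.argmax(st[1:,4])
    P=np.argwhere(l==k)[:,::-1]+[x0,y0]; q=P.mean(0); u=np.linalg.svd(P-q,full_matrices=False)[2][0]; t=(P-q)@u
    v=(P-q)@np.array([-u[1],u[0]])
    return len(P),q,q+u*t.min(),q+u*t.max(),2*v.std()*1.73
E
python3 - <<'E'
from tri import *
w=dict(np.load("w10.npz"));s=dict(np.load("s10.npz"))
W=ends(cv2.imread("pics/w10w.png"),(250,305,0,128),70);S=ends(cv2.imread("pics/w10s.png"),(250,285,155,180),70)
print(W);print(S)
def tri(a,b):
    d1=ray(w,*a);d2=ray(s,*b);A=np.c_[d1,-d2];x=np.linalg.lstsq(A,s["eye"]-w["eye"],rcond=None)[0]
    p=w["eye"]+d1*x[0];q=s["eye"]+d2*x[1];return (p+q)/2,np.linalg.norm(p-q)
for i in (2,3):
  for j in (2,3): print(i,j,tri(W[i],S[j]))
E
```

```text
(2073, array([276.93728895,  72.71152918]), array([264.36535686,  19.67634367]), array([288.5348215 , 121.63617226]), np.float64(23.460063663167766))
(93, array([262.98924731, 169.48387097]), array([271.88411981, 167.48447463]), array([254.84587769, 171.31434391]), np.float64(5.525998205350738))
2 2 (array([ 0.46890569, -0.33698138,  0.13607102]), np.float64(0.003152153071576196))
2 3 (array([ 0.44756541, -0.33053069,  0.13784762]), np.float64(0.04008916525233715))
3 2 (array([ 0.41926001, -0.38577915,  0.20824256]), np.float64(0.03315707701568643))
3 3 (array([ 0.40221517, -0.37687283,  0.1990037 ]), np.float64(0.00606819337943693))
```

```bash
python3 - <<'E'
from tri import *
from scipy.optimize import least_squares
w=dict(np.load("w10.npz"));s=dict(np.load("s10.npz"))
W=ends(cv2.imread("pics/w10w.png"),(250,305,0,128),60);S=ends(cv2.imread("pics/w10s.png"),(250,285,155,180),80)
print(W[2:],S[2:])
def f(x,L=.068):
    P=x[:3];u=np.array([np.cos(x[3])*np.cos(x[4]),np.sin(x[3])*np.cos(x[4]),np.sin(x[4])])
    T=P+u*L
    return np.r_[(proj(w,P)-W[2])/4,(proj(w,T)-W[3])/4,(proj(s,P)-S[2])/1.5,(proj(s,T)-S[3])/1.5]
for L in (.068,.08):
    r=least_squares(lambda x:f(x,L),[.45,-.34,.13,np.radians(200),.5]); print(L,r.x[:3],np.degrees(r.x[3:]),r.fun.round(1))
m=w["eye"]; print("eye",m,"range of mean", 14*346/W[4])
for q in (W[2],W[1],W[3]):
    d=ray(w,*q); print(m+d/np.linalg.norm(d)*.206)
# profile of widths along bar
im=cv2.imread("pics/w10w.png").max(2)
for v in range(10,125,10): 
    x=np.where(im[v,240:310]<60)[0]+240; print(v,x.min() if len(x) else 0,x.max() if len(x) else 0)
E
```

```text
(array([269.26145547,  27.75377197]), array([287.63357577, 121.87633007]), np.float64(19.75976300882157)) (array([250.98539305, 169.49782903]), array([272.02576623, 168.88581517]), np.float64(10.49908009643392))
0.068 [ 0.44403148 -0.3367676   0.15449259] [238.012745    38.21499649] [-4.1  4.6  3.2 -3.5  7.8 -2.  -6.4  1.4]
0.08 [ 0.44604305 -0.33365386  0.14586326] [237.67233248  43.04607396] [-4.8  4.   3.6 -3.   7.8 -1.2 -6.5  0.9]
eye [ 0.40606624 -0.35603655  0.42461576] range of mean 245.14464054237087
[ 0.44630656 -0.34629335  0.22281936]
[ 0.42638938 -0.36057009  0.21967085]
[ 0.40468917 -0.37581916  0.21957247]
10 0 0
20 0 0
30 265 277
40 262 281
50 264 283
60 266 286
70 268 288
80 270 289
90 272 291
100 273 293
110 275 295
120 280 291
```

```bash
python3 - <<'E'
from tri import *
from scipy.optimize import least_squares
w=dict(np.load("w10.npz"));s=dict(np.load("s10.npz"))
W=ends(cv2.imread("pics/w10w.png"),(250,305,0,128),60)
for th in (60,70,75):
  S=ends(cv2.imread("pics/w10s.png"),(250,285,160,178),th)
  a,b=(S[2],S[3]) if S[2][0]>S[3][0] else (S[3],S[2])
  def f(x,L=.068):
    P=x[:3];u=np.array([np.cos(x[3])*np.cos(x[4]),np.sin(x[3])*np.cos(x[4]),np.sin(x[4])])
    T=P+u*L
    return np.r_[(proj(w,P)-W[2])/4,(proj(w,T)-W[3])/4,(proj(s,P)-a)/1.5,(proj(s,T)-b)/1.5]
  r=least_squares(f,[.45,-.34,.13,np.radians(200),.5]);x=r.x
  u=np.array([np.cos(x[3])*np.cos(x[4]),np.sin(x[3])*np.cos(x[4]),np.sin(x[4])])
  print(th,S[0],a,b,x[:3],np.degrees(x[3:]),r.fun.round(1),"mid",x[:3]+u*.033)
E
```

```text
60 83 [270.97551958 167.87826612] [255.78542105 170.93296259] [ 0.45753458 -0.34732416  0.15866252] [208.35582272  29.79851629] [ 1.1  1.2 -0.9 -0.9 -0.9 -1.4  0.9  0.8] mid [ 0.43233386 -0.36092503  0.17506192]
70 93 [271.88411981 167.48447463] [254.84587769 171.31434391] [ 0.4581308  -0.34765855  0.15930221] [207.25452461  28.36462168] [ 1.3  0.9 -1.1 -0.7 -1.3 -1.3  1.3  0.7] mid [ 0.43231649 -0.36095637  0.17497989]
75 150 [272.03473838 168.69317308] [250.98736913 169.7479624 ] [ 0.45701036 -0.34890177  0.16004078] [203.69232385  30.12075774] [ 1.6  1.5 -2.2 -0.4 -1.5 -1.9  3.1  1. ] mid [ 0.43087215 -0.36037147  0.17660098]
```

The fit is consistent: the middle of the handle bar is at (.432,-.361,.175), heading 207° and elevated 29°. I'll regrip there.

Emit:
carry_out(targets="0.03 0.007 0 0.03; 0.03 0.007 0 0.03; 0.031 0.008 0 0; 0 0 -0.03 0; 0 0 -0.03 0; 0 0 0 0", gripper=0.42, squeeze=60)

```text
time_s: 17.5
eef_pos: [0.4421, -0.3558, 0.3833]
orientation: [0.973, 0.23, -0.0, -0.004]
wrist_force: [0.0, -0.1, 0.3]
width: 0.417
```

```bash
python3 st.py; python3 - <<'E'
from tri import *
w=cam("wrist"); cv2.imwrite("pics/w11w.png",w["img"])
im=w["img"].max(2)
P0=np.array([.4578,-.3477,.159]);P1=np.array([.404,-.375,.192]); print(proj(w,P0),proj(w,P1))
for v in range(120,380,20):
    x=np.where(im[v,190:320]<50)[0]+190; print(v,x.min() if len(x) else 0,x.max() if len(x) else 0,len(x))
E
```

```text
F [ 0.04 -0.14  0.33] T [-0.047  0.128 -0.009] [ 0.4421 -0.3558  0.3833] 0.417 26.6 d -0.0673 lat -0.0053 barz 0.2088
[256.13176102 196.38654583] [256.56458952 316.16930402]
120 0 0 0
140 0 0 0
160 0 0 0
180 0 0 0
200 248 248 1
220 0 0 0
240 0 0 0
260 0 0 0
280 196 310 22
300 190 201 9
320 0 0 0
340 0 0 0
360 0 0 0
```

```bash
python3 - <<'E'
import cv2
im=cv2.imread("pics/w11w.png").max(2)
for v in (170,190,205,220,235,250,265): print(v,im[v,196:320:4])
E
```

```text
170 [ 95  90  85  84  87  86  88  88  90  89  86  90  88 111 121  93  87  85
  87  84  83  80  96  91  94  91  92  96  95  99 124]
190 [205 207 157 202  99 106 105 108 147 159 110  95  70  48  49  47  47 106
  94  98  98  96 223 151 164 198 237 237 238 238 238]
205 [238 239 237 238 238 237 237 237 237 237 237 235  52  54  55  52  53  61
 236 237 236 237 237 237 237 238 238 238 238 239 238]
220 [238 238 238 237 132 236 237 237 238 237 237 238  56  57  58  57  57  57
 237 237 238 237 237 237 206 168 235 235 236 238 238]
235 [102 102 101  99  62  62 237 237 237 236 237 237  86  59  60  64  62  60
 238 238 237 237 237 236  63  66 102 104 103 105 105]
250 [100  99  98  59  59  59 238 238 237 238 236 237 236  62  61  62  62  60
  70 237 237 237 237 236  59  62  61 100 100 100 101]
265 [ 95  85  54  54  55 237 236 237 237 236 237 237 237  58  59  60  63  59
  56 237 236 236 237 237 231  55  56  56  93  96  96]
```

The bar shows centred between the fingers (columns 244–268, fingers 216–292). I'll descend and close.

Emit:
carry_out(targets="-0.005 -0.0025 -0.015 0; 0 0 -0.015 0; 0 0 -0.002 0; 0 0 0 0")

```text
time_s: 17.95
eef_pos: [0.4386, -0.3585, 0.3579]
orientation: [0.973, 0.23, 0.002, -0.0]
wrist_force: [-0.4, 0.5, 0.1]
width: 0.417
```

Emit:
carry_out(targets="0 0 0 0; 0 0 0 0; 0 0 0 0; 0 0 0 0; 0 0 0 0; 0 0 0 0", gripper=0, squeeze=60)

```text
time_s: 18.55
eef_pos: [0.439, -0.3585, 0.3605]
orientation: [0.973, 0.23, 0.003, 0.001]
wrist_force: [-0.2, -0.4, -1.0]
width: 0.137
```

Emit:
carry_out(targets="0 0 0.01 0; 0 0 0.015 0; 0 0 0.015 0; 0 0 0 0; 0 0 0 0")

```text
time_s: 19.05
eef_pos: [0.4387, -0.3584, 0.4032]
orientation: [0.973, 0.23, 0.003, 0.001]
wrist_force: [0.2, 0.3, -2.5]
width: 0.137
```

```bash
python3 st.py; python3 - <<'E'
from h import *
w=cam("wrist")["img"]; cv2.imwrite("pics/w12.png",w)
h=cv2.cvtColor(w,cv2.COLOR_BGR2HSV); m=cv2.inRange(h,(8,70,60),(24,230,255)); n,_,st,ce=cv2.connectedComponentsWithStats(m[:260])
print([(int(st[i,4]),ce[i].round()) for i in range(1,n) if st[i,4]>80])
E
```

```text
F [ 0.24  0.32 -2.51] T [-0.078  0.176  0.01 ] [ 0.4387 -0.3584  0.4032] 0.137 26.6 d -0.0716 lat -0.0061 barz 0.2287
[(200, array([11., 17.])), (655, array([243.,  43.])), (239, array([280.,  62.])), (303, array([199.,  65.])), (2258, array([442., 122.])), (326, array([398., 122.])), (276, array([499., 126.])), (694, array([405., 251.])), (444, array([483., 254.]))]
```

```bash
python3 - <<'E'
from h import *
w=cam("wrist"); im=w["img"]
piv=np.array([.4387,-.3584,.4032-.182]);a=np.radians(26.6);d=np.array([np.cos(a),np.sin(a),0]);l=np.array([-np.sin(a),np.cos(a),0]);Z=np.array([0,0,1.])
for t in (20,30,40):
    t=np.radians(t); ax=d*np.cos(t)-Z*np.sin(t); up=d*np.sin(t)+Z*np.cos(t)
    c=piv+ax*.088+up*.008
    print(round(np.degrees(t)),[proj(w,c+.041*(np.cos(b)*ax+np.sin(b)*l)).round().astype(int).tolist() for b in np.radians([0,90,180,270])],"foot far",(piv+ax*.124-up*.052).round(3))
h=cv2.cvtColor(im,cv2.COLOR_BGR2HSV);m=cv2.inRange(h,(8,70,60),(24,230,255));g=im.max(2)
for v in range(0,230,5):
    print("%3d "%v+"".join("O" if m[v,u] else " .:-=+*#"[7-min(7,int(g[v,u])//32)] for u in range(110,400,3)))
E
```

```text
20 [[252, 3], [171, 78], [252, 158], [333, 78]] foot far [ 0.527 -0.314  0.13 ]
30 [[252, 29], [178, 91], [252, 160], [326, 90]] foot far [ 0.511 -0.322  0.114]
40 [[252, 55], [183, 105], [252, 164], [321, 105]] foot far [ 0.494 -0.331  0.102]
  0 ---------++++++***+++----::::::::::-.  .::::::..  ....                     -===============OO::..
  5 ------+++++==++**+++++::---------=+= .-========+-: .-:..:                   ==============O==O:..
 10 -++++++++++++=+**+++++=::::=-=+-+++++================== -. .                 -===============-O:.
 15 +++++++++++=++***+++++:::-=+-+++++++======================:-...               -+=============-O:.
 20 ++++++++++++++**++++++:-=+++++++++++========================= : .              =+=============-::
 25 +++++++=++++++**+++++==+=++++++++++++==========================.:               ===============-:
 30 +++++++++++++***++++-=-++++++++++++++=====OOOOO===================.:             =+=============-
 35 +++++++++++++**+++==++++++++++++++++++===OOOOOOO================== :.             =============--
 40 ++++++++++++***++==-+++++++++*++++++
[... 3135 characters left out ...]
                              =====*******                                ::-==:::::::::
200 ++                                          ********                               ::-=-:::::::::
205 +                                           ********                                :-=:-::::::==
210                                             ********                                  :-:-:::=+=-
215                                             ********                                   :---::++--
220                                           --******** =:                                  .---+--:
225                                      ===+=+**********++====-                               ..+--:
```

Emit:
carry_out(targets="0 0 0 0")

```text
time_s: 19.25
eef_pos: [0.4387, -0.3584, 0.4023]
orientation: [0.973, 0.23, 0.003, 0.0]
wrist_force: [0.3, 1.1, -1.5]
width: 0.137
```

Emit:
carry_out(targets="0 0 0 0")

```text
time_s: 19.35
eef_pos: [0.4387, -0.3585, 0.4018]
orientation: [0.973, 0.23, 0.002, -0.0]
wrist_force: [-0.3, -0.2, -1.7]
width: 0.134
```

Emit:
carry_out(targets="0 0 0 0")

```text
time_s: 19.45
eef_pos: [0.4387, -0.3585, 0.4014]
orientation: [0.973, 0.23, 0.002, -0.0]
wrist_force: [0.4, 0.2, -1.7]
width: 0.135
```

Emit:
carry_out(targets="0 0 0 0")

```text
time_s: 19.55
eef_pos: [0.4387, -0.3585, 0.4011]
orientation: [0.973, 0.23, 0.002, -0.001]
wrist_force: [-0.5, 0.2, -1.6]
width: 0.132
```

The character map of the wrist image shows an empty cup interior. Three potatoes are visible beyond its rim in the basket and the other two must be hidden under it. The 1.6 N reading is nearer the empty weight. I'll carry the cup to its old free spot and then count the potatoes.

Emit:
carry_out(targets="0 0 0.015 0; 0 0 0.02 0; -0.0182 -0.0102 0 0; -0.0182 -0.0102 0 0; -0.0182 -0.0102 0 0; -0.0182 -0.0102 0 0; -0.0182 -0.0102 0 0; -0.0182 -0.0102 0 0; -0.0182 -0.0102 0 0; -0.0182 -0.0102 0 0")

```text
time_s: 20.55
eef_pos: [0.2893, -0.4413, 0.4365]
orientation: [0.973, 0.232, 0.002, -0.001]
wrist_force: [-0.8, 0.3, -0.9]
width: 0.137
```

```bash
python3 st.py; cat > asc.py <<'E'
import sys
from h import *
def asc(im,u0,u1,v0,v1,su,sv):
    h=cv2.cvtColor(im,cv2.COLOR_BGR2HSV);m=cv2.inRange(h,(8,70,60),(24,230,255));k=cv2.inRange(h,(75,80,40),(100,255,255));g=im.max(2)
    for v in range(v0,v1,sv): print("%3d "%v+"".join("O" if m[v,u] else "T" if k[v,u] else " .:-=+*#"[7-min(7,int(g[v,u])//32)] for u in range(u0,u1,su)))
E
python3 - <<'E'
from asc import *
s=cam("scene")["img"]; cv2.imwrite("pics/s13.png",s); asc(s,225,330,140,225,1,2)
E
```

```text
F [-0.78  0.3  -0.89] T [-0.033  0.203  0.026] [ 0.2893 -0.4413  0.4365] 0.137 26.8 d -0.2423 lat -0.0123 barz 0.262
140 ############################+--------------===+***+-:...........::...::::.............:::.....::::..:::::
142 #######*++*#################=-----------==+****++-:.........:::....:::::::............:::::.....:::::::::
144 ####*++++++###############**=--------==+***+++++=-::::::::::::::.......:::.....:::...:::::...............
146 ####+++++==+***#########***+=----===+***++++++==--::.:::::::::::::..............:::....:..............:::
148 ####*++++**+*****++**+++*+==--===+***++==---::--==-====--==--:::::::.....:::::...:::....:................
150 ######**######***++++++==--===+***+=--:-========================---:::::::::::.::...................:::..
152 *O*###########******+=====+****+=-----================================-::::...................:::.:::::::
154 OOO###############**********++==+***++===================================-:::.....:..::.......:.::...:--:
156 *########*OOOO*########******************+=================================-:::....:::........:::::
[... 3046 characters left out ...]
..:::::...:::::::::::::...::=+OOOOOO+OOO
214 =======++++++++==+++++++++=---:......................................:.::::::::::::......:::-=+OOOOOOOOOO
216 -======++==++++++==+++++=----::.....:.............:..:::::::............::::::::::.......::::=+OOOOOOOOOO
218 -----====--===+++++++++=--------:..:::....:......:::::::::::.........::::::.::::::...::::::::-+OOOOOOOOOO
220 ------------====++++++=-----------:::..........::...:::..::::.......::::::::::::::::::::::::::-=OOOOOOOOO
222 ---------------=====---------------::...................:::::::...:::::::::::::::::::::::::::::-==OOOOOOO
224 -------------------------------------:..............::.....::::.....:::::::.::::--::::-::::::::::--------
```

All five potatoes are seen clustered in the basket in the scene image (one group of blobs at about (270–294, 162–178)). Now I'll set the cup down, with the far foot edge touching first and then rotating level at a light squeeze.

Emit:
carry_out(targets="0.004 0.001 -0.03 0; 0 0 -0.03 0; 0 0 -0.03 0; 0 0 -0.015 0; 0 0 0 0")

```text
time_s: 21.1
eef_pos: [0.2905, -0.4414, 0.3288]
orientation: [0.973, 0.23, 0.002, 0.0]
wrist_force: [-0.1, -0.0, -0.8]
width: 0.133
```

Emit:
carry_out(targets="0 0 -0.008 0; -0.002 -0.001 -0.008 0; -0.002 -0.001 -0.008 0; 0 0 0 0", squeeze=8)

```text
time_s: 21.5
eef_pos: [0.2865, -0.4444, 0.3069]
orientation: [0.973, 0.23, 0.002, 0.004]
wrist_force: [-0.1, 0.9, -1.4]
width: 0.147
```

```bash
python3 st.py; python3 - <<'E'
from asc import *
w=cam("wrist")["img"]; cv2.imwrite("pics/w14.png",w); asc(w,120,400,0,260,3,6)
E
```

```text
F [-0.09  0.92 -1.4 ] T [0.02  0.117 0.008] [ 0.2865 -0.4444  0.3069] 0.147 26.6 d -0.2461 lat -0.0148 barz 0.1324
  0 -----------:::::::-----:::-------::--- .                                                     :
  6 ---:-------:::-::::----------------:::-                                                      :
 12 --::-------:::------------::--------:--                                                       
 18 --::--------------------:-:--:---:--:::                                                       
 24 --:::--------::::--:::--::::::::-----::                                                       
 30 --:::--------:--:::---:--------:---:-:                                                        
 36       ---:-----:----:::---------------                                                        
 42       -------:----::------------------.                                                       
 48       :----:-----:-------------:-:----..                                                      
 54       .-------::-:::--:---------------.                                                   
[... 2663 characters left out ...]
.             
222 :::::::O:::::::::::::OOOO::..       =+++=********=+++-      .:::--++++++TTTTTTTTT+=           
228 ::::::::::OOO:::::::::::OOO:::.. +++++++**********+++++++   :::::+T+TTTTTTTTTTTTTTTTT         
234 :::::::::::::O:OOO::::::OOO--:::+++++++************+++++++    --+TTTTTTTTTTTTTTTTTTTTT        
240 :::::::::::::::::::O:::OOOO:::-++++++++************+++++++=    -*TTTTTTTTTTTTTTTTTTTTTT       
246 OO::OO:::::::::::::::O:OOOO::::++++++++******#*#***++++++++     TTTTTTTTTTTTTTTTTTTTTTT.      
252 :::::::::::::::::::-::::::O:::++++++++*############*++++++++.   -TTTTTTTTTTTTTTTTTTTTTT .     
258 :OOOOO::::::::O:::::::O::OOO:+++++++++##############++++++++= .. TTTTTTTTTTTTTTTTTTTTTT
```

The cup interior is empty, but the spot is a bit near the worktop's front edge. I'll shift 60 mm back towards the original place before levelling.

Emit:
carry_out(targets="0 0 0 0; 0 0 0 0; 0 0 0.008 0; 0.018 0.009 0.006 0; 0.018 0.009 0 0; 0.018 0.009 0 0; 0 0 -0.006 0; 0 0 -0.006 0; 0 0 0 0", squeeze=60)

```text
time_s: 22.45
eef_pos: [0.342, -0.4168, 0.313]
orientation: [0.973, 0.23, 0.003, 0.006]
wrist_force: [-0.1, 0.5, -2.1]
width: 0.133
```

Emit:
carry_out(targets="-0.0125 -0.0063 -0.010 0; -0.0125 -0.0063 -0.010 0; -0.009 -0.0045 -0.0115 0; -0.009 -0.0045 -0.0115 0; 0 0 0 0", squeeze=8)

```text
time_s: 22.95
eef_pos: [0.2926, -0.4415, 0.2667]
orientation: [0.974, 0.228, 0.003, 0.006]
wrist_force: [0.5, 0.6, -0.3]
width: 0.143
```

```bash
python3 st.py; python3 - <<'E'
from asc import *
w=cam("wrist")["img"]; asc(w,120,400,0,260,3,6)
E
```

```text
F [ 0.5   0.57 -0.28] T [ 0.003  0.084 -0.01 ] [ 0.2926 -0.4415  0.2667] 0.143 26.4 d -0.2393 lat -0.0158 barz 0.0922
  0 ---------------------------------------.......................................................
  6 ----------------------------------------......................................................
 12 ----------------------------------------.:....................................................
 18 -----------------------------------=========......:::.........................................
 24 -------------------------------====+******++++++=====..::.....................................
 30 ----------------------------===+**********++++===========..:..................................
 36 .-------------------------==+***********++++++++++=========-.:................................
 42 ..----------------------==+*************++++++++=++===========................................
 48 ..---------------------==***************++++++++++==+=====+====-.:............................
 54 ..-------------------==+****************+++++++++++++=+=========+.:....................
[... 2673 characters left out ...]
.......
222 :O::::::::::::......................=++++********=+++=.........-----::::---------:............
228 :::::::O::::::::.................+++++++**********+++++++.....-----:---------------...........
234 :::::::::OOO:::::::.............+++++++************+++++++...------:---:+++T-------...........
240 ::::::::::O:OOOOO:::::.........++++++++************+++++++=...----------+T+++++++++:..........
246 ::::::::::::::::-OO::O--.......++++++++****#****#**++++++++...---------****TTT+++++++++.......
252 :O::O::::::::::::::OO:OOOO-...++++++++***#**#**###**++++++++..-------T*TTT*TTTTTTTTTT+T++.....
258 :::OO::::::::::::::::-:::O-:-=++++++++**############++++++++=..----=TTTTTTTTTTTTTTTTTTTTTTT...
```

Emit:
carry_out(targets="-0.005 -0.0025 -0.009 0; -0.004 -0.002 -0.009 0; -0.001 0 -0.008 0; 0 0 -0.004 0; 0 0 0 0")

```text
time_s: 23.5
eef_pos: [0.2829, -0.4464, 0.2357]
orientation: [0.973, 0.229, 0.003, 0.007]
wrist_force: [-1.5, -0.9, 2.7]
width: 0.147
```

```bash
python3 st.py; python3 - <<'E'
from asc import *
w=cam("wrist")["img"]; asc(w,150,360,0,200,3,6)
E
```

```text
F [-1.47 -0.86  2.67] T [-0.112  0.333 -0.03 ] [ 0.2829 -0.4464  0.2357] 0.147 26.4 d -0.2502 lat -0.0156 barz 0.0612
  0 -::::---:------:-----:-:::::::-:                                      
  6 :::::-----------------------------------  ...                         
 12 :---:::-----------:::---====+++++++++++==:....  ..                    
 18 :-------:-----:::--====+*++++++++++++++++++++++:.   ..                
 24 ::::-----:------==++****+**+====-   ..:++++++++++++-.  .              
 30 --:::--::-----==+******+=========         .=++++++++++.  .            
 36 ::-:::-:::====*******==========              .++++++++++- ..          
 42 -------::===*******============                 ++++++++++. .         
 48 :-------==+******+=============.                 -+++++++++= .        
 54 :---::===*******===============                   .++++++++++...      
 60 :::::===*******================                    =++++++++++...     
 66 ::::-==********================                     +++++++++++..     
 72 :::-==+*******=================-                    .++++++++++-..    
 78 :::
[... 865 characters left out ...]
++++++++++++++++++..:::::: 
150 :::::::==+++++++++++++++++++++++++++++++++++++++++++++++++++.=::::::: 
156 ::::::::===++++++++++++++++++++++++++++++++++++++++++++++++==:::::::: 
162 :::::::::-==+++++++++++++++++++++++++++++++++++++++++++++==-::::::::: 
168 ::::::::::::==+++++++++++++++++++++++++++++++++++++++++.=-:-::::::::: 
174 :::::::::-:::-===+++++++++++++++++++++++++++++++++++=..::::-::::::::: 
180 :::::::::--:---:-===+++++++++++++++++++++++++++++=..::::::::::::::::  
186 :::::--::::::::::::-=====+++++++++++++++++++==-..:::::::::::::::::::  
192 ::::::::::::::---:::---:-===================. :. : :::::::::::::::::  
198 ::--:::::::::--------:::::::::::+=====::::-:::::::::::::----::::::::
```

The cup is round and empty, resting on its foot (2.7 N support). I'll release it and rise.

Emit:
carry_out(targets="0 0 0 0; 0 0 0 0; 0 0 0 0; 0 0 0 0", gripper=0.27)

```text
time_s: 23.95
eef_pos: [0.2837, -0.4459, 0.2361]
orientation: [0.973, 0.229, 0.004, 0.007]
wrist_force: [0.2, 1.1, -0.0]
width: 0.274
```

Emit:
carry_out(targets="0 0 0.015 0; 0 0 0.04 0; 0 0 0.05 0; 0 0 0.03 0; 0 0 0 0")

```text
time_s: 24.45
eef_pos: [0.2834, -0.4446, 0.3754]
orientation: [0.973, 0.229, 0.003, 0.006]
wrist_force: [0.9, -0.2, -1.2]
width: 0.273
```

```bash
python3 st.py; python3 - <<'E'
from asc import *
w=cam("wrist"); im=w["img"];cv2.imwrite("pics/w16.png",im); asc(im,130,390,0,260,3,6)
s=cam("scene")["img"]; asc(s,190,300,195,260,1,2)
E
```

```text
F [ 0.87 -0.21 -1.19] T [-0.08   0.082  0.039] [ 0.2834 -0.4446  0.3754] 0.273 26.5 d -0.249 lat -0.014 barz 0.2009
  0 ------------------------------..................................................------=
  6 --------------------------------...............................................-----=+-
 12 ---------------------------------..............................................----=+--
 18 ---------------------------------...............................................--=++--
 24 --------------------------------................................................:-=++--
 30 -.------------------------------................................................---=+=-
 36 .......-------------------------..::-----:........................................-==++
 42 .......----------------------------:....--...........................................:-
 48 .......-------------------------===+++++++++++++=......................................
 54 .......-----------------------=+**+++++++++++++++++-...................................
 60 .......---------------------=+***++++-......:++++++++:......
[... 6158 characters left out ...]
:.......::
249 ::---OOOOOOO-OOO-::.....................:=#####*+--==+++++++++++++++=------:..................................
251 :::----OOO-----OO-:...................::+#####*=-------=====+=====--------:.:.......................::........
253 ::::::----::---OO-::...........:..:..:-*#####+=----:..:-----------------:.::::................................
255 ::::::::---::---OO-::.........:::..:-+#####*=-----:.......:------------::.::..:.......................:.....::
257 :::::::-----:----O-::.............:-*#*###+=----::..........:--------:.....::.............................:-OO
259 ------------:----OO-::...........:=#####*+-----:.............:-----::......:::::........................::OOOO
```

The cup stands upright on the worktop: its rim is round from above and the scene image shows it upright at about (252,238). Now to the cap.

Emit:
carry_out(targets="0.022 0.0284 0.01 0.05; 0.022 0.0284 0.01 0.05; 0.022 0.0284 0 0.05; 0.022 0.0284 0 0.05; 0.022 0.0284 0 0.05; 0.022 0.0284 0 0.05; 0.022 0.0284 0 0.05; 0.015 0.02 0 0.05; 0 0 0 0", gripper=0.8, squeeze=40)

```text
time_s: 25.45
eef_pos: [0.4563, -0.2162, 0.3754]
orientation: [0.906, 0.424, -0.003, -0.008]
wrist_force: [-0.8, -0.6, -0.2]
width: 0.797
```

```bash
python3 st.py; python3 - <<'E'
from asc import *
print(manip.observe()["q"].round(2))
w=cam("wrist"); im=w["img"];cv2.imwrite("pics/w17.png",im)
for z in (.128,.158): print(z,proj(w,(.46,-.218,z)),proj(w,(.465,-.2155,z)),346*.024/(w["eye"][2]-z))
asc(im,60,460,0,300,4,8)
E
```

```text
F [-0.79 -0.63 -0.18] T [-0.026  0.16   0.004] [ 0.4563 -0.2162  0.3754] 0.797 50.2 d 0.0525 lat 0.1007 barz 0.2009
[-0.52  0.23  1.68  0.    1.25  0.18]
0.128 [264.84534141 211.23165504] [268.19523836 204.03357412] 36.61539906626828
0.158 [265.55282697 225.89923071] [269.38006205 217.77431232] 42.1973033331117
  0 ---------OOOO-----------O------O-------------OO------OO:::..........................................
  8 -----------O-OO--------------------------OO------OO:::--............................................
 16 ------------OOOO----------------------O-------O:::--:--:...........:................................
 24 -------------O-OO------O----------O-------O-::---------::...............:...........................
 32 --------------OOOO------------OO------O-::--------------:...........................................
 40 -----------------O---------O------O-::----------------::::..........................................
 48 ---------------:OO-----O------OO::....--------::---:---:---.........................................
 56 ----------------:O-O-O----OO::-:-.....::-:---:--
[... 2502 characters left out ...]
**TTT+.......-----=****+-...::++....*****++++++...........:...++++++++
256 OO:OOOO::O::OO:OO::+++++++*****TTTT:..........-------......+++....=*****+++++++.....:.:.:::+++++++++
264 #########OOOOOOO-+++++++******TTTT=.............---........++++....+*****++++++++.....:::******#*###
272 #########OO-OOO++++++++******TTTT.........................:=++++=...+******+++++++....:.******######
280 #########--O-O+++++++*###***..............................--++++++=..****#**++++++++::++*##*########
288 ###O**OO*#:-++++++++**###**-................................-+++++++++*#####**++++++++++**O**OO#####
296 ##O**OO**#-++++++++**#####-:................................:=+++++++++#####***+++++++++**OO**OO####
```

```bash
python3 - <<'E'
from h import *
w=cam("wrist"); g=w["img"].max(2)
m=np.zeros_like(g); m[150:255,205:312]=(g[150:255,205:312]<88)*255
m=cv2.morphologyEx(m,cv2.MORPH_OPEN,np.ones((5,5),np.uint8))
cs=max(cv2.findContours(m,0,2)[0],key=cv2.contourArea); h=cv2.convexHull(cs)
print(cv2.boundingRect(h),cv2.minEnclosingCircle(h))
(u,v),r=cv2.minEnclosingCircle(h)
from scipy.optimize import least_squares
# fit: silhouette = hull of bottom and top circles (r .024, z .128/.158)
b=np.linspace(0,2*np.pi,60)
def hull(x,y):
    P=np.array([proj(w,(x+.024*np.cos(t),y+.024*np.sin(t),z)) for z in(.128,.158) for t in b],np.float32)
    return cv2.convexHull(P)
def f(p):
    H=hull(*p); return [H[:,0,0].min()-h[:,0,0].min(),H[:,0,0].max()-h[:,0,0].max(),H[:,0,1].min()-h[:,0,1].min(),H[:,0,1].max()-h[:,0,1].max()]
r=least_squares(f,[.462,-.216],diff_step=1e-3);print(r.x,r.fun)
E
```

```text
(224, 150, 88, 98) ((273.5, 194.0), 57.812294006347656)
[ 0.46909817 -0.20870026] [ 2.7648468  -2.71209717  5.6177063  -5.6763916 ]
```

```bash
python3 - <<'E'
from h import *
from scipy.optimize import least_squares
w=cam("wrist"); g=w["img"].max(2).astype(int)
print(g[205,210:236],g[205,290:316]);print(g[150:180,264]);print(g[225:260,262])
b=np.linspace(0,2*np.pi,60)
def f(p):
    H=np.array([proj(w,(p[0]+.024*np.cos(t),p[1]+.024*np.sin(t),z)) for z in(.128,.158) for t in b]); a,c=H.min(0),H.max(0)
    return [a[0]-224,c[0]-302,a[1]-165,c[1]-247]
r=least_squares(f,[.462,-.216],diff_step=1e-3);print(r.x,r.fun)
E
```

```text
[155 155 154 154 153 155 155 154 154 154 155 154 153  72  41  42  39  38
  43  40  40  40  40  39  40  41] [ 35  36  36  35  34  34  36  34  36  35  35  36  67 154 154 157 157 156
 154 156 155 156 156 156 169 165]
[82 82 81 81 80 81 81 80 81 80 80 81 79 58 36 26 25 27 29 26 30 26 27 27
 28 26 28 25 27 29]
[157 157 157 156 157 158 136  73  53  55  53  53  55  53  55  56  49  53
  51  50  48 142 155 155 155 154 155 157 154 154 155 156 156 157 157]
[ 0.46342149 -0.21190599] [-1.41955581  1.39767268 -1.79952771  1.85255815]
```

```bash
python3 - <<'E'
from h import *
s=manip.observe();g=s["eef_pos"]+R.from_quat(s["orientation"]).as_matrix()@[0,0,.18];print(g,np.array([.463,-.213])-g[:2])
E
```

```text
[ 0.45270951 -0.21668728  0.19619877] [0.01029049 0.00368728]
```

Emit:
carry_out(targets="0.005 0.002 0 0; 0.005 0.002 0 0; 0 0 -0.02 0; 0 0 -0.02 0; 0 0 -0.008 0; 0 0 0 0")

```text
time_s: 26.2
eef_pos: [0.4647, -0.2177, 0.3266]
orientation: [0.908, 0.418, -0.003, -0.007]
wrist_force: [-1.0, 0.0, 0.6]
width: 0.797
```

```bash
cat > g.py <<'E'
from h import *
s=manip.observe();M=R.from_quat(s["orientation"]).as_matrix();g=s["eef_pos"]+M@[0,0,.18];y=M[:,1]
print("grasp",g.round(4),"yaw",np.degrees(np.arctan2(y[1],y[0])).round(1),"F",s["wrist_force"].round(1),"T",s["wrist_torque"].round(2),"w",round(s["width"],3),s["q"][5].round(2))
E
python3 g.py
```

```text
grasp [ 0.4627 -0.2158  0.1466] yaw -40.6 F [-1.   0.   0.6] T [-0.05  0.1  -0.  ] w 0.797 0.2
```

Emit:
carry_out(targets="0 0 0 0; 0 0 0 0; 0 0 0 0; 0 0 0 0; 0 0 0 0; 0 0 0 0", gripper=0, squeeze=40)

```text
time_s: 26.8
eef_pos: [0.4644, -0.2177, 0.3291]
orientation: [0.908, 0.418, -0.003, -0.007]
wrist_force: [-2.2, 1.6, -1.5]
width: 0.505
```

Emit:
carry_out(targets="0 0 0 0.05; 0 0 0 0.05; 0 0 0 0.05; 0 0 0 0.05; 0 0 0 0.05; 0 0 0 0")

```text
time_s: 27.4
eef_pos: [0.4645, -0.2176, 0.3297]
orientation: [0.847, 0.532, -0.004, -0.006]
wrist_force: [-1.0, 0.8, -2.0]
width: 0.502
```

```bash
python3 g.py
```

```text
grasp [ 0.4622 -0.2163  0.1497] yaw -25.7 F [-1.   0.8 -2. ] T [ 0.16  0.16 -0.02] w 0.502 -0.06
```

Turned 15° counter-clockwise with no torque, past the 10° stop, so this way opens. I'll carry on to about 70°.

Emit:
carry_out(targets="0 0 0 0.1; 0 0 0 0.1; 0 0 0 0.1; 0 0 0 0")

```text
time_s: 27.8
eef_pos: [0.4645, -0.2173, 0.3298]
orientation: [0.757, 0.654, -0.004, -0.006]
wrist_force: [1.9, 2.0, -1.6]
width: 0.507
```

```bash
python3 g.py
```

```text
grasp [ 0.4619 -0.2166  0.1498] yaw -8.3 F [ 1.9  2.  -1.6] T [ 0.33  0.02 -0.04] w 0.507 -0.36
```

Emit:
carry_out(targets="0 0 0 0.1; 0 0 0 0.1; 0 0 0 0.1; 0 0 0 0.1; 0 0 0 0.1; 0 0 0 0.1; 0 0 0 0.1; 0 0 0 0")

```text
time_s: 28.6
eef_pos: [0.4649, -0.2158, 0.3297]
orientation: [0.49, 0.872, -0.004, -0.006]
wrist_force: [1.3, 1.0, 0.1]
width: 0.506
```

```bash
python3 g.py
```

```text
grasp [ 0.4624 -0.2162  0.1497] yaw 31.3 F [1.3 1.  0.1] T [ 0.33 -0.17  0.05] w 0.506 -1.05
```

Emit:
carry_out(targets="0 0 0.004 0; 0 0 0.004 0; 0 0 0.004 0; 0 0 0 0")

```text
time_s: 29.0
eef_pos: [0.465, -0.2162, 0.3434]
orientation: [0.496, 0.869, -0.005, -0.005]
wrist_force: [0.2, -0.3, -0.7]
width: 0.506
```

```bash
python3 g.py
```

```text
grasp [ 0.4627 -0.217   0.1634] yaw 30.6 F [ 0.2 -0.3 -0.7] T [ 0.01 -0.06 -0.01] w 0.506 -1.04
```

Emit:
carry_out(targets="0 0 0.015 0; 0 0 0.02 0; 0 0 0.02 0; 0 0 0.02 0; 0 0 0.015 0; 0 0 0 0; 0 0 0 0")

```text
time_s: 29.7
eef_pos: [0.4643, -0.2164, 0.4365]
orientation: [0.499, 0.867, -0.005, -0.005]
wrist_force: [-0.0, 0.0, -1.3]
width: 0.506
```

```bash
python3 g.py; python3 - <<'E'
from asc import *
w=cam("wrist")["img"];cv2.imwrite("pics/w20.png",w);asc(w,60,460,60,384,4,9)
s=cam("scene"); asc(s["img"],205,310,100,260,1,2)
c=cam("top");a=cv2.imread("pics/top0.png");d=cv2.absdiff(a,c["img"]).max(2)
for n,u,v in [("jar",321,140),("salt",341,184),("lemon",366,213),("capA",151,226),("capB",201,243),("capC",350,275)]: print(n,d[v-10:v+10,u-10:u+10].mean().round(1))
E
```

```text
grasp [ 0.4619 -0.2173  0.2565] yaw 30.2 F [-0.   0.  -1.3] T [-0.04  0.04 -0.  ] w 0.506 -1.03
 60 ::::::O::::::O:-OO::::-:::................TTTTTTTTT-:..:---------::----O----------------OOOOOO-O-OOO
 69 O::-:OO:-:::OOO:::::::::.....................-==.:......:--::-------:---------------O----O-OO---O-OO
 78 :::OO:::O:OOOOOOOOO:::...................................::::::-:.....:----------------O---O-----O--
 87 ::::OOO::OOO-::OOOO-......................................---:--::......:--------------------O---O--
 96 OOOOOOOOOO:::O::OO......TTTTT+::::::.......................-::-::::..:-:--:----O----------------OOO-
105 :O:OO:-:::::::::.....:TTTTTTTTT+::--:.............::---:-.--:::::::-----:---::-------------------OOO
114 ::OOO:::::::-:.......TTTTTTTTTTT+-::-............:::::---:::--::-::-:::::---:-::----------O-----OO-O
123 OOOOO:::OO:::........TTTTTTTTTTTT:::-.....:=+=:::::::::--------::---::-----------:O-----------------
132 OOO::::OO::...........TTTTTTTTT+-........:=++=--==+-:-:-:::--------::----:---------:----------------
141 :::::OOO..................T.............::+++++++*+=--=
[... 10935 characters left out ...]
:::::::::::-+#####+=+++++++++++++++++++=-::::::::::::::::::::::::::::::::::::::::::::-====
250 OO-::::::::::::::::::::::-*#####+------==+++++++++==-:::::::::::::::::::::::::::::::::::::::::::::::::::-
252 OO=:::::::::::::::::::::=######+=----::::::::::::::::::::::::::::::::::::::::::::::::::::::::::::::::::::
254 -OO-::::::::::::::::::-*#####*=-----::::::::::::::::::::::::::::::::::::::::::::::::::::::::::::-OOOOOOOO
256 -OO=:::::::::::::::::=######+=-----::::::::::::::::::::::::::::::::::::::::::::::::::::::::::-OOOO:::::::
258 --OO-::::::::::::::-+#####*=---=-::::::::::::::::::::::::::::::::::::::::::::::::::::::::::-OOOO:::::::::
jar 23.0
salt 24.6
lemon 29.2
capA 28.0
capB 25.1
capC 25.2
```

```bash
python3 -c "
from bench import manip
print(manip.job_done(), manip.observe()['time_s'])"
```

```text
the job is handed in; nothing more can be done
the job is handed in; nothing more can be done
```

The job is done and handed in at about 30 s of the 72 s allowed. The hand-in gave no verdict.

- **Potatoes:** I gripped the cup by its handle and turned it over inside the basket. A close view showed all five on the basket floor. Later pixel checks of the wrist and scene pictures showed the same cluster of five.
- **Cup:** While I was righting it on the basket rim, the light grip slipped and the cup fell back into the basket. I regripped it, carried it out and stood it on the worktop near its old place. The last scene check shows it upright and empty, with its handle at a different angle than before.
- **Cap:** It turned freely counter-clockwise with no torque past the 10° stop, so that way opens it. I turned it about 72° and lifted it out freely. It is still held at 40 N about 10 cm above its seat, and the open neck shows below it.
- **Checks less sure:** I had used up all the picture views by the cup drop, so everything after that rests on pixel and force readings. The weight reading for the regripped cup was 1.6 N against about 1.3 N expected, which I put down to sensor noise because its interior looked empty. The picture comparison showed no movement of the jar, shaker, lemon or turquoise caps, but a uniform brightness change made it only a rough check.

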